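# Clear the slide tray and pull-check the spring gauge

## Task

The slide tray stands in the way of the spring gauge: keeping it flat on the bench, never lifted or tipped, slide it by its handle round the fixed pots and stands without touching them or the gauge, until it sits inside the green outline, square to it, and let go. Then pull the gauge's black grip out until the red pointer is level with the yellow marker, hold it steady there for two seconds, and ease it fully home before letting go, so that it never snaps back. Leave the marker as it is set, do not touch the cooling block, and leave everything else on the bench undisturbed.

Things in the scene. Friction and masses are not known exactly. Their poses are not given: they have to be found in the camera images.
- tray: the loose slide tray, an open blue plastic tray 110 mm long (its x) by 76 mm wide (its y), walls 30 mm high, 0.28 to 0.56 kg, with a white upright handle plate in its middle: 70 mm long along x, 14 mm thick along y, top at 80 mm. Origin: centre of its underside. The handle is pinched from above across y (TCP about 60 mm up: held low and firmly, it does not pitch as it drags)
- bay: the parking bay, a flat green outline (no thickness to speak of) round a pale rectangle, inside 130 mm (its x) by 96 mm (its y), drawn on the bench on the left or on the right. Origin: its centre, on the bench. The tray parks with its long side along the bay's x, either way round
- gauge: the spring gauge's grey base, fixed to the bench: 180 mm long (x) by 70 mm wide (y) by 42 mm high, with two steel feet 110 mm wide (y), 16 mm long, at x = -70 and +70 mm; origin: centre of its underside. Its rod comes out of the -x face; pulling goes towards the base's own -x. The white scale on its top has a tick every 10 mm
- grip (a point): grip point of the gauge's pull: a black upright round post 24 mm in diameter with a red top, from 15 to 85 mm above the bench; this point is on its axis 62 mm above the bench, 45 mm in front (-x) of the base's face when home. The post stands on the end of a steel rod of 10 mm diameter at 26 mm height
- pointer (a point): middle of the red pointer bar that moves with the grip along the scale on top of the gauge, 46 mm above the bench
- mark (a point): the place on the scale, in the pointer's path, where the pointer stands level with the yellow marker. The marker is a yellow bar across the scale with a tab over the base's +y edge; leave it as it is set
- pull (a joint): how far the gauge is pulled out, m: 0 home, 0.105 at most. A spring draws it home with about 2.4 N at 0, plus 1.2 N per 10 mm, damped 8 N s/m; let go when out, it snaps back
- marker (a joint): the set pull, m: the value of joint pull at which the pointer stands level with the yellow marker (0.05 to 0.09)
- cooler: fixed white cooling block with yellow blocks on top, 130 (x) by 110 (y) by 53 mm high, on the side where the bay is not; origin: centre of its underside
- pot_a: fixed steel pot with a black knob, 60 mm diameter, 86 mm high; origin: centre of its underside
- pot_b: fixed white ceramic pot with a blue band, 60 mm diameter, 80 mm high; origin: centre of its underside
- stand_a: fixed orange stand with a black foot and cap, 64 mm diameter, 92 mm high; origin: centre of its underside. It stands beyond pot_a; the way between the two is about 140 to 175 mm wide
- stand_b: fixed black round stand with a yellow top, 64 mm diameter, 83 mm high; origin: centre of its underside. It stands beyond pot_b; the way between the two is about 140 to 175 mm wide
- amber: bystander: loose amber bottle, 56 mm diameter, 120 mm high; origin: centre of its underside
- jar: bystander: loose clear jar with a red cap, 60 mm diameter, 80 mm high; origin: centre of its underside
- slidebox: bystander: loose green slide box 90 by 60 by 35 mm; origin: centre of its underside
- cassettes: bystander: loose red cassette box 100 by 70 by 40 mm; origin: centre of its underside
- beaker: bystander: loose glass cup, 68 mm diameter, 90 mm high; origin: centre of its underside
- stain: bystander: loose white bottle with a blue cap, 52 mm diameter, 100 mm high; origin: centre of its underside

How it is judged (in metres and radians):
On the way, in this order (a step that is already met when the one before it is completed fails the run):
1. the tray sits in the bay, released (horizontal distance between tray and bay below 0.015 m and angle between the x axis of tray and the x axis of bay, either way round below 0.2 rad and height (world z) of tray below 0.006 m and angle between tray's own z axis and vertical below 0.06 rad and contact force between the fingers and tray below 0.3 N and linear speed of tray below 0.02 m/s), for 0.2 s.
2. the pointer is held level with the yellow marker (within 4 mm) for 1 s (x of pointer in the frame of mark between -0.004 and 0.004 m), for 1 s.
At the end, for the whole second after the job is handed in: The tray stands flat on the bench, at rest, within 15 mm of the bay's centre and 0.2 rad of its direction, and the gauge is home (pull under 4 mm); both are released (all of step 1 and value of joint pull below 0.004 m and contact force between the fingers and gauge below 0.3 N); the robot touches nothing.
It fails at once if a fixed pot, stand or the cooling block is touched (contact force between any of pot_a, pot_b, stand_a, stand_b, cooler and anything else above 0.5 N).
It fails at once if a bystander is moved by more than 15 mm or tipped (distance of any of amber, jar, slidebox, cassettes, beaker, stain from where it was at the start of the episode above 0.015 m or angle between any of amber, jar, slidebox, cassettes, beaker, stain's own z axis and vertical above 0.5 rad).
It fails at once if the tray is lifted more than 15 mm off the bench, tilted by more than 0.25 rad, or bumps the gauge (height (world z) of tray above 0.015 m or angle between tray's own z axis and vertical above 0.25 rad or contact force between tray and gauge above 1 N).
It fails at once if the yellow marker is moved by more than 4 mm (distance of mark from where it was at the start of the episode above 0.004 m).
It fails at once if the gauge snaps back (faster than 0.4 m/s) (velocity of joint pull below -0.4 m/s).
It also fails if it takes over 61 s, if anything falls off the work surface, if the arm or the gripper's body presses on something with over 40 N, if the wrist force passes 120 N, or if a joint passes its speed limit or range.

## Robot

A 7-joint arm with a two-finger parallel gripper is mounted at the origin on the work surface. World frame = base frame: x ahead of the robot, y to its left, z up, the work surface at z = 0. Lengths are in mm, angles in rad, forces in N, time in s.
With the tool pointing down it reaches from about 425 to 925 mm from the base axis. Payload 6.8 kg.
Tool frame: the origin (TCP) lies between the finger pads, 19 mm behind the fingertips; this is the grasp point; z points along the fingers, y is the line along which they close (so a half turn about z gives the same grasp; the last joint's range is limited). The gripper opens to 85 mm and grips with 20 to 120 N. Pads are 22 mm wide; open, the fingers measure 114 mm over their backs; the gripper's body (76 mm by 85 mm) begins 54 mm behind the grasp point. The pads swing forward as they close: fully open they stand 13 mm farther back than shut.
Start: joints at [-1.22, 0.477, 0.022, 1.555, -0.011, 1.109, -0.083], TCP at [298.938, 605.213, 250.008] pointing down, gripper open.
Joint ranges: [-2.96, 2.96], [-0.34, 2.1], [-1.41, 1.46], [0.24, 2.44], [-1.37, 4.51], [0.17, 1.92], [-2.96, 2.96]. Speed limits (rad/s): [2.39, 2.39, 3.14, 3.14, 3.14, 3.14, 3.14].

## Interface

Orientations are given as a unit quaternion [x, y, z, w].
In Python, from bench import read_state, grab_frame, calibration, job_done gives the robot as it stands.
- The arm moves only by the tool jog_arm, never from a script. Its argument "series" is a list of rows, each a list of 4 numbers: the shift along the tool's x, y, z in mm, then the turn about the tool's z in degrees. A call has 1 to 5 rows; each row shifts and turns the commanded pose from where the row before left it, along the tool's axes as they then stand; what a row does not reach is not made up. A row lasts 1/12 s, in which the tool goes at most 41.7 mm and 7.16 degrees, less where a joint would pass 70% of its speed; a pose out of reach is approached as far as the arm can. A call with a gripper value outside its range is refused whole. "fingers" is the finger opening in mm, from 0 to 85.4, set as the call begins (left out, the last holds). The fingers move at their own pace and stop on an object; "newtons" is the grip in N (left out, the last holds). Time passes only in rows, so rows that do not move let the fingers close. It gives the time, the measured TCP pose, the force, the opening and the grip force at its end, in the units of the state.
- read_state(): the state, without advancing time (a new reading comes with each control period).
- grab_frame(name): name is "side" or "top"; returns (picture, depth): 480x640x3 uint8, blue, green, red; 480x640 float32, mm along the optical axis (not along the pixel's ray), 0 where there is no reading.
- calibration(name): a dict with "fx", "fy", "cx", "cy" (pixels), "dist" ([k1, k2, p1, p2, k3] as OpenCV has them; the pictures are not rectified), "rvec" (rotation vector, rad) and "tvec" (3), from world to camera coordinates, as OpenCV has them. Camera axes: x right, y down, z forward; pixel columns grow to the right and rows downward; lengths in mm; the calibration is good to about 2 mm. A picture is of the moment at which its call begins. calibration takes no time and is no camera call.
- job_done(): hands the job in; it is judged then, once.
The state is a dict: "t": time; "joint_positions": joint angles; "qd": joint speeds; "joint_efforts": joint torques, N m; "eef_pos": TCP position; "tool_rot": TCP orientation; "wrist_force": force on the tool from outside, world axes, zero at the start; "torque": the same for the moment, N m; "grip_width": finger opening in mm; "grip_force": force on a finger pad.
Only numpy, scipy, OpenCV 4.12 (cv2) and the standard library are available. Lean on these libraries where they do the work, as an engineer would, in place of code of your own. Each camera call takes 0.05 s, during which the arm holds its last target. There are 200 camera calls.

## Working session

There is one attempt and no reset: what is moved stays moved. The work goes in short steps, Python scripts to look and compute and a tool call to move; the robot and the scene stay as the last step left them, time stands still between calls to the robot, and variables do not carry over. Pictures are saved under pics/ and viewed, at most 10 in all, crops included, and the job is handed in when it is done.

Besides the shell and the picture viewer there is one more tool, called after "Call:" as name([rows], argument=value, ...), one row to a line, values as JSON. jog_arm: Moves the arm, as the interface text tells. Its arguments: {"type":"object","properties":{"series":{"type":"array","items":{"type":"array","items":{"type":"number"}}},"fingers":{"type":"number"},"newtons":{"type":"number"}},"required":["series"]}

```bash
mkdir -p pics; cat > h.py <<'E'
import numpy as np, cv2
from bench import *
def cal(n):
    c=calibration(n); K=np.array([[c['fx'],0,c['cx']],[0,c['fy'],c['cy']],[0,0,1.]])
    R=cv2.Rodrigues(np.array(c['rvec'],float))[0]; return K,np.array(c['dist'],float),R,np.array(c['tvec'],float).ravel()
def ray(n,px,z):
    K,d,R,t=cal(n); u=cv2.undistortPoints(np.array(px,float).reshape(-1,1,2),K,d).reshape(-1,2)
    D=np.c_[u,np.ones(len(u))]@R; C=-R.T@t
    return C+D*((z-C[2])/D[:,2])[:,None]
def pts(n,dep):
    K,d,R,t=cal(n); v,u=np.mgrid[0:480,0:640]
    q=cv2.undistortPoints(np.stack([u.ravel(),v.ravel()],1).astype(float).reshape(-1,1,2),K,d).reshape(-1,2)
    P=np.c_[q,np.ones(len(q))]*dep.reshape(-1,1)
    return ((P-t)@R).reshape(480,640,3)
E
python3 - <<'E'
from h import *
for n in('side','top'):
    p,d=grab_frame(n); cv2.imwrite(f'pics/{n}0.png',p); np.save(f'{n}0.npy',d)
    K,_,R,t=cal(n); print(n,-R.T@t,R[2])
print(read_state())
E
```

```text
side [ 208.99369695 1323.91764556  868.81081886] [ 0.22963715 -0.83299679 -0.50337175]
top [ 432.4343497    -5.90250273 1147.41040292] [ 0.12758809  0.01988695 -0.99162785]
{'t': 0.1, 'joint_positions': array([-1.2201055 ,  0.47773391,  0.02235582,  1.55634904, -0.01152315,
        1.10932858, -0.08308406]), 'qd': array([ 0.00090069, -0.0011737 ,  0.001081  , -0.00273647,  0.00142081,
        0.00128245, -0.00076987]), 'joint_efforts': array([ 4.54160894e-03, -5.97755671e+01,  1.61371998e+00, -2.81949323e+01,
        1.29213533e-02,  4.93940141e-03,  3.28752662e-05]), 'eef_pos': array([298.71669171, 604.7331024 , 249.11362814]), 'tool_rot': array([ 2.27381928e-01,  9.73805291e-01, -8.33924123e-04, -1.38693051e-04]), 'wrist_force': array([-0.05496578, -0.21585619, -0.93735547]), 'torque': array([0.01946112, 0.0102805 , 0.03699446]), 'grip_force': 0.0, 'grip_width': 85.58958668117182}
```

View pics/top0.png

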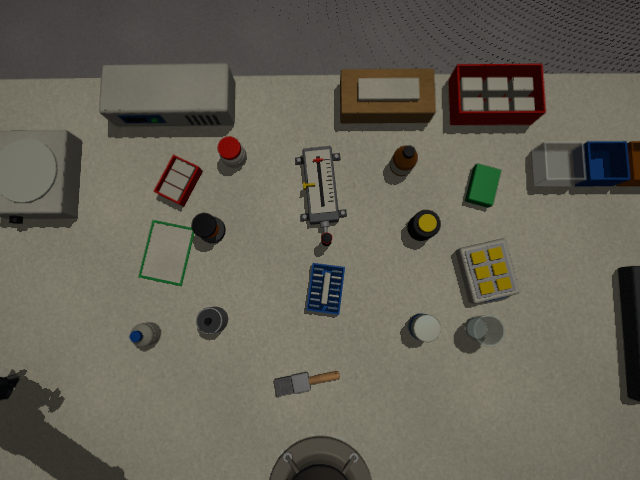

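View pics/side0.png

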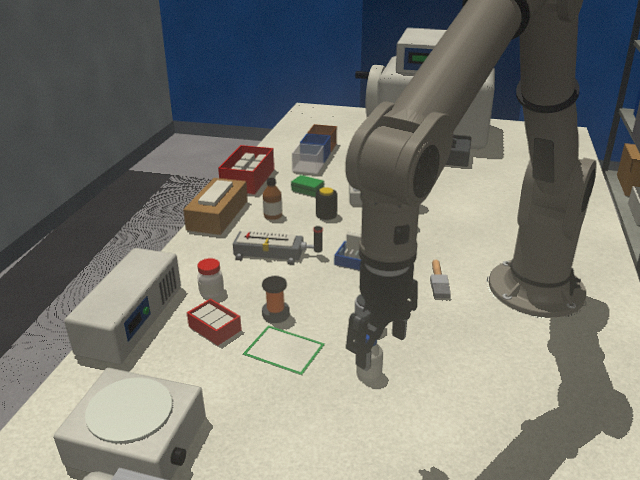

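Top view (up = +x, left = +y): gauge at (320,185) with its grip at (326,240), tray at (326,290), bay at (167,253). stand_a is at (208,228) and pot_a at (211,320), so the way runs left between them. The side view agrees.

```bash
python3 - <<'E'
from h import *
p=cv2.imread('pics/top0.png'); P=pts('top',np.load('top0.npy'))
hsv=cv2.cvtColor(p,cv2.COLOR_BGR2HSV)
def m(lo,hi,box):
    k=cv2.inRange(hsv,np.array(lo),np.array(hi)); z=np.zeros_like(k); x0,y0,x1,y1=box; z[y0:y1,x0:x1]=k[y0:y1,x0:x1]; return z
def rect(name,k,z):
    q=np.argwhere(k)[:,::-1]; w=ray('top',q,z)[:,:2].astype(np.float32)
    r=cv2.minAreaRect(w); print(name,len(q),'minrect',np.round(r[0],1),np.round(r[1],1),round(r[2],1),'mean',w.mean(0).round(1))
rect('bay',m((45,80,40),(85,255,255),(130,210,205,300)),0)
rect('tray',m((100,120,40),(125,255,255),(295,255,355,325)),30)
# things by height
def blob(name,box,z0,z1):
    x0,y0,x1,y1=box; s=P[y0:y1,x0:x1].reshape(-1,3); s=s[(s[:,2]>z0)&(s[:,2]<z1)]
    if len(s)<4: print(name,'few');return
    r=cv2.minAreaRect(s[:,:2].astype(np.float32)); c=cv2.minEnclosingCircle(s[:,:2].astype(np.float32))
    print(name,len(s),'mean',s.mean(0).round(1),'rect',np.round(r[0],1),np.round(r[1],1),round(r[2],1),'R',round(c[1],1))
blob('handle',(295,255,355,325),68,95)
blob('trayrim',(295,255,355,325),22,40)
blob('stand_a',(185,205,235,250),80,105)
blob('pot_a',(190,300,235,340),60,100)
blob('pot_b',(400,305,445,345),70,100)
blob('stand_b',(400,205,445,245),70,100)
blob('gripTop',(312,228,340,252),70,100)
blob('gauge',(290,140,350,228),36,60)
blob('stain',(125,315,160,350),60,115)
blob('jar',(210,130,250,170),60,115)
blob('cass',(150,150,205,210),30,50)
blob('brush',(260,360,350,400),5,60)
rect('pointer',m((0,150,100),(8,255,255),(305,145,345,222)),46)
rect('yellow',m((22,150,120),(35,255,255),(295,145,345,222)),46)
rect('gripred',m((0,120,40),(8,255,255),(315,228,340,252)),85)
c=cv2.resize(p[135:255,285:360],None,fx=5,fy=5,interpolation=2); cv2.imwrite('pics/g.png',c)
E
```

```text
bay 463 minrect [538.5 367.9] [108.1 142.8] 78.2 mean [535.5 366. ]
tray 1027 minrect [451.6 -12.7] [ 75.7 109.2] 82.4 mean [450.8 -12.8]
handle 203 mean [452.5 -12.9  79.5] rect [452.4 -13. ] [13.9 69. ] 82.6 R 34.6
trayrim 483 mean [453.1 -13.3  32.6] rect [452.1 -12.9] [ 76.  110.1] 82.6 R 65.6
stand_a 495 mean [591.3 257.7  91.4] rect [591.9 258.7] [55.1 54.2] 72.6 R 28.2
pot_a 585 mean [380.9 244.   73.1] rect [380.6 245.5] [58.  58.5] 52.8 R 30.0
pot_b 608 mean [ 364.7 -231.6   79.5] rect [ 365. -232.] [57.9 58.5] 9.4 R 30.4
stand_b 613 mean [ 594.9 -238.4   78.2] rect [ 595.4 -239.4] [61.3 61.9] 44.4 R 31.9
gripTop 102 mean [562.3 -14.8  84.6] rect [562.4 -14.5] [22.2 24.7] 89.9 R 12.5
gauge 2067 mean [695.6  -1.5  40.7] rect [690.8   0.8] [188.9  75.5] 5.7 R 96.3
stain 385 mean [348.5 392.8  78.9] rect [347.6 398.3] [47.9 48.2] 89.7 R 25.4
jar 441 mean [771.9 207.4  79.2] rect [773.5 208.6] [52.9 51.5] 52.9 R 27.6
cass 1084 mean [710.1 340.   35.5] rect [710.2 340.4] [ 72.9 100.4] 63.7 R 60.8
brush 945 mean [239.4  42.2  17.4] rect [250.   37.8] [ 75.7 189.5] 15.5 R 95.4
pointer 15 minrect [751.8   4.3] [19.9  7.6] 75.2 mean [752.4   4.9]
yellow 26 minrect [690.7  25.5] [25.7  9.5] 89.7 mean [692.8  26.9]
gripred 32 minrect [562.3 -15. ] [23.8 24. ] 63.3 mean [560.9 -15.1]
```

View pics/g.png

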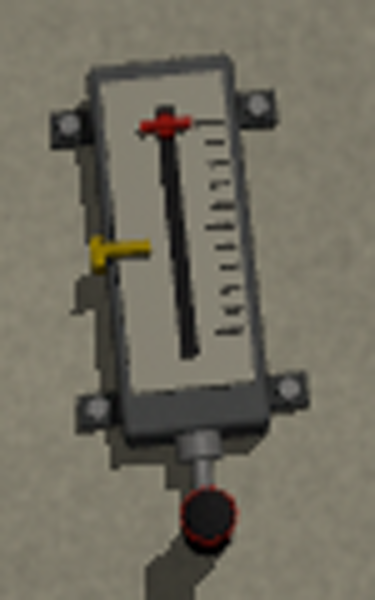

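```bash
cat >> h.py <<'E'
def go(x,y,z,yaw_y):
    """tool-frame shift (current axes) and turn to reach world x,y,z with tool y axis at yaw_y deg"""
    from scipy.spatial.transform import Rotation as Ro
    s=read_state(); R=Ro.from_quat(s['tool_rot']).as_matrix(); e=np.array(s['eef_pos'])
    a=np.degrees(np.arctan2(R[1,1],R[0,1])); turn=-((yaw_y-a+90)%180-90)
    print('t',round(s['t'],2),'at',e.round(1),'yaw',round(a,2),'tilt',np.degrees(np.arccos(-R[2,2])).round(2),'shift',(R.T@(np.array([x,y,z])-e)).round(1),'turn',round(turn,2),'j',np.round(s['joint_positions'],2),'F',np.round(s['wrist_force'],1))
E
python3 - <<'E'
from h import *
print([ (np.round(ray('top',[q],z)[0],1)) for q,z in [((318,160),46),((311.6,184.4),46),((314,184.2),46)]])
E
```

```text
[array([750.6,   3.1,  46. ]), array([692.1,  18.2,  46. ]), array([692.6,  12.6,  46. ])]
```

Call:
jog_arm([
  [0,0,0,-6.3],
  [0,0,0,-6.3],
  [0,0,0,-6.2],
], fingers=60, newtons=60)

```text
t: 0.35
eef_pos: [298.7, 604.9, 249.4]
tool_rot: [0.063, 0.998, -0.001, -0.0]
wrist_force: [0.6, 0.1, 0.5]
grip_width: 60.0
grip_force: 0.0
```

Call:
jog_arm([
  [-15,-27,0,0],
  [-15,-27,0,0],
  [-15,-27,0,0],
  [-15,-27,0,0],
  [-15,-27,0,0],
])

```text
t: 0.77
eef_pos: [355.9, 459.9, 249.5]
tool_rot: [0.065, 0.998, -0.0, -0.0]
wrist_force: [0.4, -0.5, 0.0]
grip_width: 60.2
grip_force: 0.0
```

Call:
jog_arm([
  [-15,-27,0,0],
  [-15,-27,0,0],
  [-15,-27,0,0],
  [-15,-27,0,0],
  [-15,-27,0,0],
])

```text
t: 1.18
eef_pos: [412.6, 316.3, 249.7]
tool_rot: [0.065, 0.998, -0.0, -0.0]
wrist_force: [0.1, 0.3, -0.1]
grip_width: 59.8
grip_force: 0.0
```

Call:
jog_arm([
  [-15,-27,0,0],
  [-15,-27,0,0],
  [-15,-27,0,0],
  [-15,-27,0,0],
  [-15,-27,0,0],
])

```text
t: 1.6
eef_pos: [469.3, 172.7, 249.8]
tool_rot: [0.065, 0.998, -0.0, -0.0]
wrist_force: [0.3, 0.7, 0.3]
grip_width: 60.1
grip_force: 0.0
```

```bash
python3 -c "
from h import *
go(452.3,-13,200,82.5)"
```

```text
t 1.6 at [469.3 172.7 249.8] yaw 82.51 tilt 0.03 shift [  -7.4 -186.4   49.8] turn 0.01 j [-0.6   0.19  0.14  1.97 -0.03  0.98  0.99] F [0.3 0.7 0.3]
```

Call:
jog_arm([
  [-1.5,-37.3,10,0],
  [-1.5,-37.3,10,0],
  [-1.5,-37.3,10,0],
  [-1.5,-37.3,10,0],
  [-1.4,-37.2,10,0],
])

```text
t: 2.02
eef_pos: [451.6, -13.1, 199.5]
tool_rot: [0.065, 0.998, 0.0, 0.0]
wrist_force: [0.4, -0.6, 0.5]
grip_width: 59.8
grip_force: 0.0
```

Call:
jog_arm([
  [0,0,25,0],
  [0,0,25,0],
  [0,0,25,0],
  [0,0,0,0],
  [0,0,0,0],
])

```text
t: 2.43
eef_pos: [451.3, -11.6, 124.4]
tool_rot: [0.065, 0.998, -0.0, -0.002]
wrist_force: [0.7, -0.8, 1.0]
grip_width: 59.7
grip_force: 0.0
```

```bash
python3 -c "
from h import *
go(452.3,-13,60,82.5)
p,d=grab_frame('side'); cv2.imwrite('pics/s1.png',cv2.resize(p[150:330,250:450],None,fx=3,fy=3))"
```

```text
t 2.43 at [451.3 -11.6 124.4] yaw 82.51 tilt 0.19 shift [-1.4 -1.2 64.4] turn 0.01 j [-0.32  0.3   0.24  2.2  -0.11  0.66  1.44] F [ 0.7 -0.8  1. ]
```

View pics/s1.png

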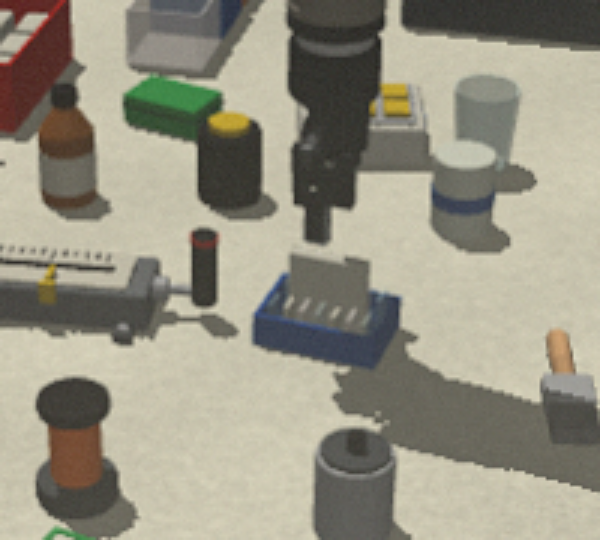

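The gripper is open above the white handle plate (crop about (330,260)), with the fingers to either side. Going down and gripping.

Call:
jog_arm([
  [-0.7,-0.6,16,0],
  [-0.7,-0.6,16,0],
  [0,0,16,0],
  [0,0,16,0],
  [0,0,0,0],
])

```text
t: 2.9
eef_pos: [453.3, -12.5, 60.5]
tool_rot: [0.065, 0.998, -0.0, -0.001]
wrist_force: [-0.4, 0.5, 0.2]
grip_width: 59.8
grip_force: 0.0
```

Call:
jog_arm([
  [0,0,0,0],
  [0,0,0,0],
  [0,0,0,0],
  [0,0,0,0],
  [0,0,0,0],
], fingers=0, newtons=60)

```text
t: 3.32
eef_pos: [454.4, -12.8, 62.1]
tool_rot: [0.065, 0.998, 0.0, 0.001]
wrist_force: [-2.0, -0.0, 7.1]
grip_width: 13.1
grip_force: 59.9
```

Call:
jog_arm([
  [0,0,0,0],
  [0,0,0,0],
  [0,0,0,0],
])

```text
t: 3.57
eef_pos: [454.4, -12.8, 62.1]
tool_rot: [0.065, 0.998, 0.0, 0.001]
wrist_force: [-1.6, -0.1, 8.5]
grip_width: 13.5
grip_force: 60.0
```

```bash
python3 -c "
from h import *
go(452.3,100,60,82.5)"
```

```text
t 3.57 at [454.4 -12.8  62.1] yaw 82.5 tilt 0.12 shift [ 16.8 111.5   2.2] turn 0.0 j [-0.27  0.42  0.2   2.23 -0.17  0.5   1.49] F [-1.6 -0.1  8.5]
```

Call:
jog_arm([
  [1,8,0,0],
  [2,14,0,0],
  [2,14,0,0],
  [2,14,0,0],
  [2,14,0,0],
])

```text
t: 3.98
eef_pos: [454.2, 50.7, 62.2]
tool_rot: [0.066, 0.998, -0.0, 0.001]
wrist_force: [0.4, -5.8, 7.8]
grip_width: 13.3
grip_force: 60.2
```

Call:
jog_arm([
  [2,14,0,0],
  [2,14,0,0],
  [1,10,0,-1.5],
  [0,4,0,-3],
  [0,0,0,-3],
])

```text
t: 4.4
eef_pos: [454.8, 95.5, 62.1]
tool_rot: [-0.002, 1.0, 0.001, 0.001]
wrist_force: [0.5, 0.4, 5.9]
grip_width: 13.6
grip_force: 59.7
```

```bash
python3 -c "
from h import *
go(487,190,62,90)"
```

```text
t 4.4 at [454.8  95.5  62.1] yaw 90.2 tilt 0.18 shift [-32.5  94.4   0.3] turn 0.2 j [-0.48  0.43  0.16  2.2  -0.14  0.51  1.37] F [0.5 0.4 5.9]
```

Call:
jog_arm([
  [-6,8,0,0],
  [-7,11,0,0],
  [-7,11,0,0],
  [-7,11,0,0],
  [-6,11,0,0],
])

```text
t: 4.82
eef_pos: [486.3, 144.2, 62.1]
tool_rot: [0.001, 1.0, -0.001, -0.0]
wrist_force: [-4.9, -7.0, 13.9]
grip_width: 13.2
grip_force: 60.9
```

Call:
jog_arm([
  [0,11,0,0],
  [0,11,0,0],
  [0,5,0,0],
  [0,0,0,0],
])

```text
t: 5.15
eef_pos: [487.4, 174.0, 62.1]
tool_rot: [-0.0, 1.0, 0.0, 0.001]
wrist_force: [1.5, -1.1, 5.9]
grip_width: 13.6
grip_force: 59.8
```

```bash
python3 - <<'E'
from h import *
p,d=grab_frame('top'); cv2.imwrite('pics/t2.png',cv2.resize(p[190:350,120:320],None,fx=3,fy=3))
P=pts('top',d); hsv=cv2.cvtColor(p,cv2.COLOR_BGR2HSV)
k=cv2.inRange(hsv,(100,120,40),(125,255,255))>0
s=P[k&(P[...,2]>20)&(P[...,2]<40)&(P[...,0]<600)&(P[...,1]>100)&(P[...,1]<400)]
r=cv2.minAreaRect(s[:,:2].astype(np.float32)); print(len(s),r,s.min(0),s.max(0))
go(487,330,62,90)
E
```

```text
136 ((485.13336181640625, 159.62351989746094), (48.671180725097656, 106.81655883789062), 89.99295043945312) [431.72209945 135.29393132  22.23525783] [538.5425976  183.9653955   37.70313651]
t 5.2 at [487.4 174.   62.1] yaw 90.05 tilt 0.15 shift [  0.3 156.    0.3] turn 0.05 j [-0.6   0.49  0.17  2.08 -0.14  0.57  1.24] F [0.6 0.3 5.4]
```

View pics/t2.png

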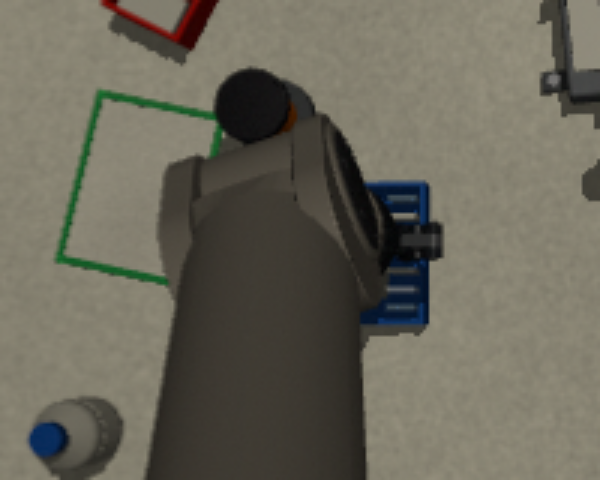

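The tray is square to the world axes and centred at x≈485 (right part visible at crop (400,250)). That leaves about 19 mm to the pot and to the stand, so I'm carrying on through the gap.

Call:
jog_arm([
  [0,8,0,0],
  [0,12,0,0],
  [0,12,0,0],
  [0,12,0,0],
  [0,12,0,0],
])

```text
t: 5.62
eef_pos: [487.3, 227.5, 62.2]
tool_rot: [0.001, 1.0, -0.001, 0.001]
wrist_force: [-0.3, -6.5, 9.5]
grip_width: 13.3
grip_force: 60.2
```

Call:
jog_arm([
  [0,12,0,0],
  [0,12,0,0],
  [0,12,0,0],
  [0,12,0,0],
  [0,12,0,0],
])

```text
t: 6.03
eef_pos: [487.4, 287.4, 62.2]
tool_rot: [0.001, 1.0, -0.001, 0.001]
wrist_force: [0.2, -7.0, 9.5]
grip_width: 13.3
grip_force: 60.3
```

Call:
jog_arm([
  [0,12,0,0],
  [0,12,0,0],
  [0,12,0,0],
  [0,6,0,0],
  [0,0,0,0],
])

```text
t: 6.45
eef_pos: [487.0, 332.3, 62.2]
tool_rot: [-0.001, 1.0, 0.0, 0.001]
wrist_force: [0.5, 0.6, 4.4]
grip_width: 13.2
grip_force: 59.6
```

```bash
python3 -c "
from h import *
go(540.5,367.5,62,78.2)"
```

```text
t 6.45 at [487.  332.3  62.2] yaw 90.06 tilt 0.11 shift [-53.5  35.1   0.3] turn 11.86 j [-0.84  0.58  0.17  1.91 -0.15  0.66  1.  ] F [0.5 0.6 4.4]
```

Call:
jog_arm([
  [0,9,0,0],
  [-5,12,0,0],
  [-9,10,0,0],
  [-12,4,0,0],
  [-12,0,0,0],
])

```text
t: 6.87
eef_pos: [522.5, 368.6, 62.2]
tool_rot: [-0.002, 1.0, 0.001, -0.001]
wrist_force: [-6.0, 1.1, 9.1]
grip_width: 13.6
grip_force: 60.4
```

Call:
jog_arm([
  [-11,0,0,0],
  [-4,0,0,2],
  [0,0,0,4],
  [0,0,0,4],
  [0,0,0,2],
])

```text
t: 7.28
eef_pos: [540.2, 366.4, 62.2]
tool_rot: [0.107, 0.994, 0.001, 0.001]
wrist_force: [-0.0, -1.0, 5.2]
grip_width: 13.5
grip_force: 59.8
```

```bash
python3 - <<'E'
from h import *
for n in('side','top'):
    p,d=grab_frame(n); P=pts(n,d); hsv=cv2.cvtColor(p,cv2.COLOR_BGR2HSV)
    k=cv2.inRange(hsv,(100,120,40),(125,255,255))>0
    s=P[k&(P[...,2]>22)&(P[...,2]<38)&(abs(P[...,0]-540)<120)&(abs(P[...,1]-368)<90)]
    if len(s)>9: print(n,len(s),cv2.minAreaRect(s[:,:2].astype(np.float32)))
    cv2.imwrite(f'pics/{n}3.png',cv2.resize(p[260:400,200:400] if n=='side' else p[190:330,100:300],None,fx=3,fy=3))
go(540.5,367.5,62,78.2)
E
```

```text
side 65 ((537.6629638671875, 373.07305908203125), (67.14583587646484, 122.6093521118164), 89.7204360961914)
top 225 ((537.61083984375, 367.57958984375), (78.8764419555664, 109.21873474121094), 77.89112091064453)
t 7.38 at [540.2 366.5  62.2] yaw 77.87 tilt 0.13 shift [-0.1  1.1  0.2] turn -0.33 j [-0.86  0.66  0.23  1.76 -0.21  0.74  0.84] F [ 1.1 -0.1  4.4]
```

View pics/side3.png

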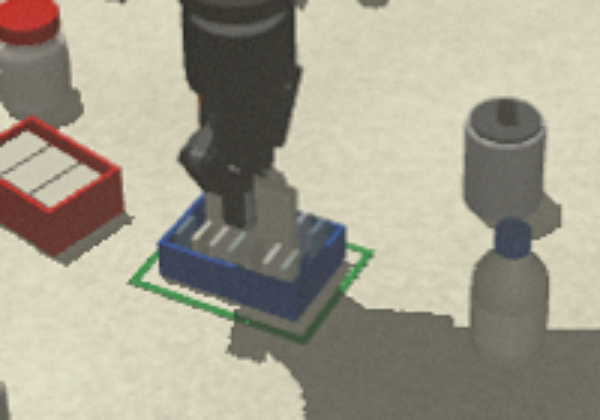

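The tray sits inside the green outline with an even margin on all sides (crop (255,270)). Releasing and lifting.

Call:
jog_arm([
  [0,0,0,0],
  [0,0,0,0],
  [0,0,0,0],
  [0,0,0,0],
  [0,0,0,0],
], fingers=50)

```text
t: 7.8
eef_pos: [539.1, 366.1, 60.8]
tool_rot: [0.104, 0.995, -0.0, -0.0]
wrist_force: [0.7, -0.4, -0.0]
grip_width: 50.1
grip_force: 0.0
```

Call:
jog_arm([
  [0,0,-15,0],
  [0,0,-30,0],
  [0,0,-30,0],
  [0,0,-30,0],
  [0,0,-30,0],
])

```text
t: 8.22
eef_pos: [539.1, 365.9, 197.2]
tool_rot: [0.105, 0.995, -0.0, -0.0]
wrist_force: [-0.1, 0.3, 0.5]
grip_width: 49.8
grip_force: 0.0
```

Call:
jog_arm([
  [0,0,0,-6],
  [0,0,0,-6],
  [0,0,0,-6],
  [0,0,0,0],
])

```text
t: 8.55
eef_pos: [539.2, 366.0, 196.2]
tool_rot: [-0.054, 0.999, 0.0, -0.0]
wrist_force: [0.2, 0.5, -0.0]
grip_width: 49.8
grip_force: 0.0
```

```bash
python3 - <<'E'
from h import *
p,d=grab_frame('top'); P=pts('top',d); hsv=cv2.cvtColor(p,cv2.COLOR_BGR2HSV)
k=cv2.inRange(hsv,(100,120,40),(125,255,255))>0
s=P[k&(P[...,2]>22)&(P[...,2]<38)&(abs(P[...,0]-540)<120)&(abs(P[...,1]-368)<90)]
print(len(s),cv2.minAreaRect(s[:,:2].astype(np.float32)))
go(562.3,-14.8,195,95.8)
E
```

```text
258 ((537.4199829101562, 366.20013427734375), (76.78215789794922, 108.72940826416016), 77.71314239501953)
t 8.6 at [539.2 365.9 195.9] yaw 95.89 tilt 0.02 shift [  16.1 -381.1    0.8] turn 0.09 j [-0.84  0.49  0.2   1.68 -0.12  0.98  1.08] F [-0.2  0.8 -0.8]
```

Tray parked within about 2 mm. Now to the grip.

Call:
jog_arm([
  [1.6,-38,0,0],
  [1.6,-38,0,0],
  [1.6,-38,0,0],
  [1.6,-38,0,0],
  [1.6,-38,0,0],
])

```text
t: 9.02
eef_pos: [551.0, 174.6, 195.8]
tool_rot: [-0.051, 0.999, -0.0, -0.0]
wrist_force: [0.9, 0.6, 0.5]
grip_width: 49.8
grip_force: 0.0
```

Call:
jog_arm([
  [1.6,-38,0,0],
  [1.6,-38,0,0],
  [1.6,-38,0,0],
  [1.6,-38,0,0],
  [1.6,-38,0,0],
])

```text
t: 9.43
eef_pos: [562.9, -15.3, 196.0]
tool_rot: [-0.05, 0.999, 0.0, -0.0]
wrist_force: [1.1, -1.1, -0.5]
grip_width: 50.1
grip_force: 0.0
```

Call:
jog_arm([
  [0,0,25,0],
  [0,0,25,0],
  [0,0,20,0],
  [0,0,0,0],
])

```text
t: 9.77
eef_pos: [560.4, -13.7, 122.3]
tool_rot: [-0.051, 0.999, -0.0, -0.003]
wrist_force: [-1.6, -0.1, -0.2]
grip_width: 50.0
grip_force: 0.0
```

```bash
python3 - <<'E'
from h import *
go(562.3,-14.8,62,95.8)
p,d=grab_frame('side'); cv2.imwrite('pics/s4.png',cv2.resize(p[180:300,220:380],None,fx=4,fy=4,interpolation=2))
E
```

```text
t 9.77 at [560.4 -13.7 122.3] yaw 95.8 tilt 0.4 shift [-2.2 -1.3 60.3] turn 0.0 j [-0.3   0.46  0.27  1.95 -0.18  0.76  1.75] F [-1.6 -0.1 -0.2]
```

View pics/s4.png

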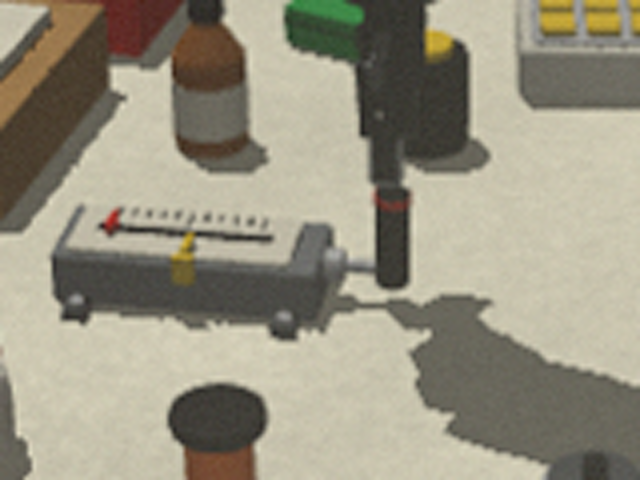

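The fingers are lined up over the post (crop (393,190)). The pointer is at (112,222) and the marker bar at (188,243).

Call:
jog_arm([
  [-1,-0.6,15,0],
  [-1,-0.6,15,0],
  [0,0,15,0],
  [0,0,15,0],
  [0,0,0,0],
])

```text
t: 10.23
eef_pos: [564.6, -14.1, 65.1]
tool_rot: [-0.052, 0.999, -0.0, -0.001]
wrist_force: [-0.0, 0.3, 0.0]
grip_width: 50.1
grip_force: 0.0
```

Call:
jog_arm([
  [0,0,0,0],
  [0,0,0,0],
  [0,0,0,0],
  [0,0,0,0],
  [0,0,0,0],
], fingers=0, newtons=80)

```text
t: 10.65
eef_pos: [566.4, -14.5, 67.7]
tool_rot: [-0.052, 0.999, 0.0, 0.001]
wrist_force: [-1.2, -0.6, 6.6]
grip_width: 22.3
grip_force: 78.1
```

```bash
python3 - <<'E'
from h import *
go(562.3-58*.995,-14.8-58*.101,62,95.8)
p,d=grab_frame('top'); hsv=cv2.cvtColor(p,cv2.COLOR_BGR2HSV)
u=np.array([.9949,.1011])
for nm,lo,hi in(('ptr',(0,150,100),(8,255,255)),('mark',(22,150,120),(35,255,255))):
    k=np.zeros((480,640),bool); k[145:222,298:345]=(cv2.inRange(hsv,lo,hi)>0)[145:222,298:345]
    w=ray('top',np.argwhere(k)[:,::-1],46)[:,:2]; print(nm,len(w),w.mean(0).round(1),(w@u).mean().round(1),np.round((w@u).min()),np.round((w@u).max()), np.c_[w@u,w@[-u[1],u[0]]].round(0).tolist() if nm=='mark' else '')
E
```

```text
t 10.65 at [566.4 -14.5  67.7] yaw 95.98 tilt 0.15 shift [62.2  0.3  5.6] turn 0.18 j [-0.27  0.55  0.24  1.97 -0.21  0.64  1.78] F [-1.2 -0.6  6.6]
ptr 19 [752.3   5.1] 749.0 745.0 752.0 
mark 3 [694.7  13.4] 692.5 691.0 693.0 [[693.0, -55.0], [693.0, -58.0], [691.0, -58.0]]
```

Call:
jog_arm([
  [4,0,0,0],
  [8,0,0,0],
  [8,0,0,0],
  [8,0,0,0],
  [8,0,0,0],
])

```text
t: 11.12
eef_pos: [532.2, -17.9, 67.8]
tool_rot: [-0.052, 0.999, 0.0, 0.004]
wrist_force: [7.8, -0.0, 4.1]
grip_width: 22.5
grip_force: 78.3
```

Call:
jog_arm([
  [8,0,0,0],
  [7,0,0,0],
  [4,0,0,0],
  [0,0,0,0],
  [0,0,0,0],
])

```text
t: 11.53
eef_pos: [514.0, -19.8, 67.8]
tool_rot: [-0.052, 0.999, 0.0, 0.004]
wrist_force: [8.7, 1.2, 2.8]
grip_width: 22.0
grip_force: 78.4
```

```bash
cat > look.py <<'E'
from h import *
go(565,-14.5,67,95.8)
p,d=grab_frame('top'); hsv=cv2.cvtColor(p,cv2.COLOR_BGR2HSV)
q,_=grab_frame('side')
cv2.imwrite('pics/l.png',np.hstack([cv2.resize(p[140:230,295:345],(333,600),interpolation=2),cv2.resize(q[220:265,230:315],(453,240),interpolation=2).copy() if 0 else cv2.copyMakeBorder(cv2.resize(q[220:265,230:315],(453,240),interpolation=2),0,360,0,0,0)]))
u=np.array([.9949,.1011])
for nm,lo,hi in(('ptr',(0,150,60),(8,255,255)),('mark',(20,130,60),(35,255,255))):
    k=np.zeros((480,640),bool); k[145:222,298:345]=(cv2.inRange(hsv,lo,hi)>0)[145:222,298:345]
    w=ray('top',np.argwhere(k)[:,::-1],46)[:,:2]; print(nm,len(w),np.c_[w@u,w@[-u[1],u[0]]].round(0).astype(int).tolist(),(w@u).mean())
E
python3 look.py
```

```text
t 11.53 at [514.  -19.8  67.8] yaw 96.01 tilt 0.47 shift [-51.3  -0.1   1.2] turn 0.21 j [-0.28  0.48  0.24  2.1  -0.21  0.58  1.79] F [8.7 1.2 2.8]
ptr 27 [[701, -70], [701, -73], [699, -70], [699, -72], [699, -75], [698, -82], [697, -63], [697, -65], [697, -68], [697, -70], [696, -72], [696, -75], [696, -77], [696, -79], [695, -81], [695, -84], [695, -63], [695, -65], [695, -67], [694, -70], [694, -72], [694, -74], [694, -77], [693, -79], [692, -69], [692, -72], [691, -74]] 695.8623352849393
mark 48 [[698, -32], [698, -35], [698, -37], [696, -32], [696, -35], [695, -37], [695, -39], [695, -42], [695, -44], [694, -46], [694, -48], [694, -51], [694, -53], [693, -55], [693, -58], [694, -32], [693, -34], [693, -37], [693, -39], [693, -41], [692, -44], [692, -46], [692, -48], [692, -51], [691, -53], [691, -55], [691, -58], [691, -32], [691, -34], [691, -36], [690, -39], [690, -41], [690, -43], [690, -46], [689, -48], [689, -50], [689, -53], [689, -55], [688, -57], [689, -32], [689, -34], [688, -36], [686, -31], [686, -34], [686, -36], [684, -31], [684, -33], [684, -36]] 691.4071063220041
```

View pics/l.png

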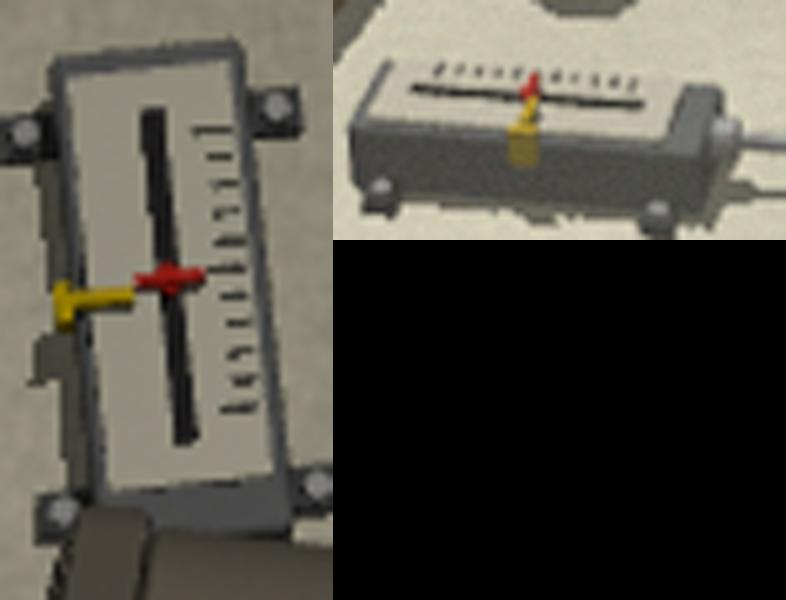

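In the crop the pointer (169,278) stands about 5 mm short of level with the yellow bar, whose line meets the slot at about (170,292). Pulling 5 mm more.

Call:
jog_arm([
  [3,0,0,0],
  [2,0,0,0],
  [0,0,0,0],
  [0,0,0,0],
])

```text
t: 11.97
eef_pos: [509.5, -20.3, 67.8]
tool_rot: [-0.053, 0.999, 0.0, 0.004]
wrist_force: [9.4, 1.1, 2.1]
grip_width: 22.4
grip_force: 78.3
```

```bash
python3 look.py
```

```text
t 11.97 at [509.5 -20.3  67.8] yaw 96.02 tilt 0.5 shift [-55.8  -0.1   1.3] turn 0.22 j [-0.28  0.48  0.24  2.11 -0.21  0.57  1.79] F [9.4 1.1 2.1]
ptr 28 [[697, -70], [696, -72], [694, -70], [694, -72], [694, -74], [694, -77], [693, -81], [693, -62], [692, -65], [692, -67], [692, -69], [692, -72], [691, -74], [691, -76], [691, -79], [691, -81], [690, -83], [690, -62], [690, -64], [690, -67], [690, -69], [689, -71], [689, -74], [689, -76], [689, -78], [687, -69], [687, -71], [687, -74]] 691.202709055335
mark 47 [[698, -32], [698, -35], [698, -37], [696, -32], [696, -35], [695, -37], [695, -39], [695, -42], [694, -46], [694, -48], [694, -51], [694, -53], [693, -55], [693, -58], [694, -32], [693, -34], [693, -37], [693, -39], [693, -41], [692, -44], [692, -46], [692, -48], [692, -51], [691, -53], [691, -55], [691, -58], [691, -32], [691, -34], [691, -36], [690, -39], [690, -41], [690, -43], [690, -46], [689, -48], [689, -50], [689, -53], [689, -55], [688, -57], [689, -32], [689, -34], [688, -36], [686, -31], [686, -34], [686, -36], [684, -31], [684, -33], [684, -36]] 691.3378546137234
```

View pics/l.png

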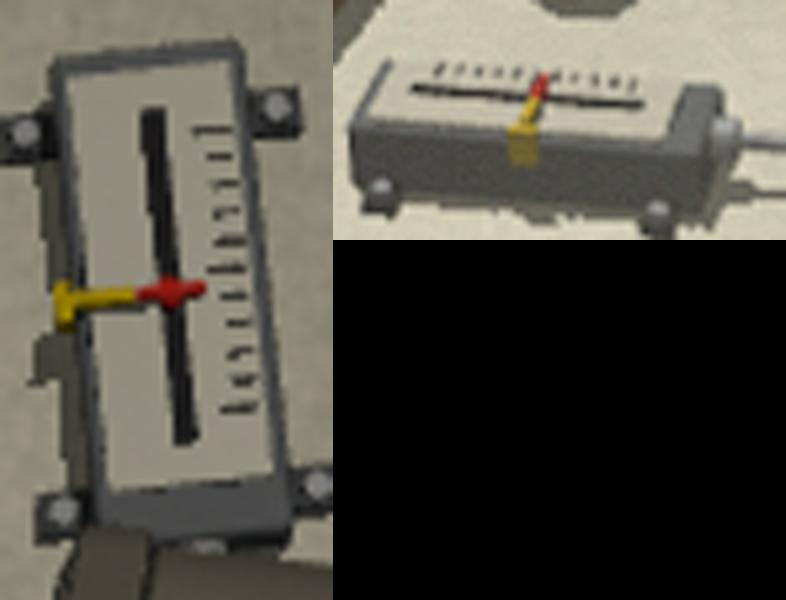

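The pointer (170,291) is now in line with the yellow bar in both views. Holding for 2.5 s, then easing home.

Call:
jog_arm([
  [0,0,0,0],
  [0,0,0,0],
  [0,0,0,0],
  [0,0,0,0],
  [0,0,0,0],
])

```text
t: 12.48
eef_pos: [509.6, -20.3, 67.8]
tool_rot: [-0.053, 0.999, 0.0, 0.004]
wrist_force: [9.0, 0.7, 2.0]
grip_width: 22.3
grip_force: 78.3
```

Call:
jog_arm([
  [0,0,0,0],
  [0,0,0,0],
  [0,0,0,0],
  [0,0,0,0],
  [0,0,0,0],
])

```text
t: 12.9
eef_pos: [509.6, -20.3, 67.8]
tool_rot: [-0.052, 0.999, 0.0, 0.004]
wrist_force: [8.9, 1.0, 2.3]
grip_width: 22.2
grip_force: 78.3
```

Call:
jog_arm([
  [0,0,0,0],
  [0,0,0,0],
  [0,0,0,0],
  [0,0,0,0],
  [0,0,0,0],
])

```text
t: 13.32
eef_pos: [509.6, -20.3, 67.8]
tool_rot: [-0.052, 0.999, 0.0, 0.004]
wrist_force: [9.7, -0.8, 2.5]
grip_width: 22.5
grip_force: 78.3
```

Call:
jog_arm([
  [0,0,0,0],
  [0,0,0,0],
  [0,0,0,0],
  [0,0,0,0],
  [0,0,0,0],
])

```text
t: 13.73
eef_pos: [509.6, -20.2, 67.8]
tool_rot: [-0.052, 0.999, 0.0, 0.004]
wrist_force: [8.2, 0.9, 2.2]
grip_width: 21.8
grip_force: 78.3
```

Call:
jog_arm([
  [0,0,0,0],
  [0,0,0,0],
  [0,0,0,0],
  [0,0,0,0],
  [0,0,0,0],
])

```text
t: 14.15
eef_pos: [509.6, -20.2, 67.8]
tool_rot: [-0.053, 0.999, 0.0, 0.004]
wrist_force: [9.2, 0.4, 2.4]
grip_width: 22.1
grip_force: 78.3
```

Call:
jog_arm([
  [0,0,0,0],
  [0,0,0,0],
  [0,0,0,0],
  [0,0,0,0],
  [0,0,0,0],
])

```text
t: 14.57
eef_pos: [509.6, -20.3, 67.7]
tool_rot: [-0.052, 0.999, 0.0, 0.004]
wrist_force: [9.5, 0.6, 2.3]
grip_width: 22.3
grip_force: 78.3
```

Call:
jog_arm([
  [-3,0,0,0],
  [-5,0,0,0],
  [-5,0,0,0],
  [-5,0,0,0],
  [-5,0,0,0],
])

```text
t: 14.98
eef_pos: [531.7, -18.0, 67.7]
tool_rot: [-0.052, 0.999, 0.0, 0.004]
wrist_force: [5.6, 0.7, 5.3]
grip_width: 22.2
grip_force: 78.3
```

Call:
jog_arm([
  [-5,0,0,0],
  [-5,0,0,0],
  [-5,0,0,0],
  [-5,0,0,0],
  [-5,0,0,0],
])

```text
t: 15.4
eef_pos: [555.6, -15.6, 67.7]
tool_rot: [-0.052, 0.999, 0.0, 0.003]
wrist_force: [3.7, 0.2, 8.6]
grip_width: 22.3
grip_force: 78.6
```

Call:
jog_arm([
  [-4,0,0,0],
  [-3,0,0,0],
  [-3,0,0,0],
  [-2,0,0,0],
  [0,0,0,0],
])

```text
t: 15.82
eef_pos: [566.4, -14.5, 67.7]
tool_rot: [-0.052, 0.999, 0.0, 0.001]
wrist_force: [-0.3, -0.1, 11.6]
grip_width: 22.4
grip_force: 79.5
```

```bash
python3 look.py
```

```text
t 15.82 at [566.4 -14.5  67.7] yaw 96.0 tilt 0.16 shift [1.4 0.1 0.7] turn 0.2 j [-0.27  0.55  0.24  1.97 -0.21  0.64  1.78] F [-0.3 -0.1 11.6]
ptr 28 [[752, -69], [752, -71], [752, -73], [752, -76], [751, -64], [750, -66], [750, -68], [750, -71], [750, -73], [749, -75], [749, -78], [749, -80], [749, -82], [748, -61], [748, -63], [748, -66], [748, -68], [747, -70], [747, -73], [747, -75], [747, -77], [746, -80], [746, -82], [746, -63], [745, -68], [745, -70], [745, -73], [744, -75]] 748.2542860587874
mark 8 [[698, -32], [698, -35], [696, -32], [694, -53], [693, -55], [693, -58], [691, -58], [688, -57]] 693.9624788375802
```

Back at the home TCP. A slight extra push to the stop, then open and lift.

Call:
jog_arm([
  [-1,0,0,0],
  [0,0,0,0],
])

```text
t: 16.08
eef_pos: [566.4, -14.5, 67.6]
tool_rot: [-0.052, 0.999, 0.0, 0.001]
wrist_force: [-2.4, 0.1, 13.5]
grip_width: 22.2
grip_force: 79.6
```

Call:
jog_arm([
  [0,0,0,0],
  [0,0,0,0],
  [0,0,0,0],
  [0,0,0,0],
  [0,0,0,0],
], fingers=55)

```text
t: 16.5
eef_pos: [565.8, -14.3, 65.8]
tool_rot: [-0.052, 0.999, 0.0, -0.0]
wrist_force: [-0.3, 0.8, 0.1]
grip_width: 55.2
grip_force: 0.0
```

Call:
jog_arm([
  [0,0,-15,0],
  [0,0,-25,0],
  [0,0,-25,0],
  [0,0,-30,0],
  [0,0,-30,0],
])

```text
t: 16.92
eef_pos: [565.6, -14.4, 191.7]
tool_rot: [-0.052, 0.999, -0.0, -0.001]
wrist_force: [1.3, 0.2, 0.1]
grip_width: 55.0
grip_force: 0.0
```

Call:
jog_arm([
  [0,0,0,0],
  [0,0,0,0],
  [0,0,0,0],
  [0,0,0,0],
  [0,0,0,0],
])

```text
t: 17.33
eef_pos: [565.4, -14.3, 189.5]
tool_rot: [-0.052, 0.999, -0.0, -0.001]
wrist_force: [0.2, 0.5, -0.2]
grip_width: 54.6
grip_force: 0.0
```

```bash
python3 - <<'E'
import look
from h import *
p,d=grab_frame('top'); P=pts('top',d); hsv=cv2.cvtColor(p,cv2.COLOR_BGR2HSV)
k=cv2.inRange(hsv,(100,120,40),(125,255,255))>0
s=P[k&(P[...,2]>22)&(P[...,2]<38)&(abs(P[...,0]-540)<120)&(abs(P[...,1]-368)<90)]
print('tray',cv2.minAreaRect(s[:,:2].astype(np.float32)))
E
```

```text
t 17.33 at [565.4 -14.3 189.5] yaw 96.02 tilt 0.16 shift [ 0.000e+00 -1.000e-01  1.225e+02] turn 0.22 j [-0.33  0.37  0.3   1.9  -0.14  0.89  1.72] F [ 0.2  0.5 -0.2]
ptr 28 [[752, -69], [752, -71], [752, -73], [752, -76], [751, -64], [750, -66], [750, -68], [750, -71], [750, -73], [749, -75], [749, -78], [749, -80], [749, -82], [748, -61], [748, -63], [748, -66], [748, -68], [747, -70], [747, -73], [747, -75], [747, -77], [746, -80], [746, -82], [746, -63], [745, -68], [745, -70], [745, -73], [744, -75]] 748.2542860587874Traceback (most recent call last):
  File "<stdin>", line 1, in <module>
  File "look.py", line 9, in <module>
    w=ray('top',np.argwhere(k)[:,::-1],46)[:,:2]; print(nm,len(w),np.c_[w@u,w@[-u[1],u[0]]].round(0).astype(int).tolist(),(w@u).mean())
      ~~~^^^^^^^^^^^^^^^^^^^^^^^^^^^^^^^^^
  File "h.py", line 7, in ray
    K,d,R,t=cal(n); u=cv2.undistortPoints(np.array(px,float).reshape(-1,1,2),K,d).reshape(-1,2)
                      ~~~~~~~~~~~~~~~~~~~^^^^^^^^^^^^^^^^^^^^^^^^^^^^^^^^^^^^^^^^
cv2.error: OpenCV(4.12.0) /io/opencv/modules/calib3d/src/undistort.dispatch.cpp:347: error: (-215:Assertion failed) CV_IS_MAT(_src) && CV_IS_MAT(_dst) && (_src->rows == 1 || _src->cols == 1) && (_dst->rows == 1 || _dst->cols == 1) && _src->cols + _src->rows - 1 == _dst->rows + _dst->cols - 1 && (CV_MAT_TYPE(_src->type) == CV_32FC2 || CV_MAT_TYPE(_src->type) == CV_64FC2) && (CV_MAT_TYPE(_dst->type) == CV_32FC2 || CV_MAT_TYPE(_dst->type) == CV_64FC2) in function 'cvUndistortPointsInternal'
```

The pointer is home and the arm is clear. The script only failed because the arm hides or shades the marker in the top view. Handing in.

```bash
python3 -c "
from bench import job_done
print(job_done())"
```

```text
the job is handed in; nothing more can be done
None
```

I parked the tray about 2 mm from the bay's centre and square to it, held the gauge level with the marker for about 2.5 s, eased it home and let go, and handed the job in at about 17 s; no verdict came back, and I did not re-measure the tray after the gauge work.

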